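Set the handpiece speed and start it

TASK

On the grey control unit, push the lever selector round with a fingertip, click by click, to speed 5: the fifth white dot counted clockwise (seen from above) from the red zero dot. Once it has clicked in there, press the green button of the separate hand switch right down and let it come up again. Do not pinch the selector, do not press the red button, and leave everything else on the bench where it stands.

Things in the scene. Friction and masses are not known exactly. Their poses are not given: they have to be found in the camera images.
- unit: Light grey control unit, 170 x 170 x 60 mm (x, y, z), fixed. Origin: centre of its underside. On its flat top, around the selector's axis (unit x = -20 mm, y = 0), eight dots 30 degrees apart at 57 mm radius on a dark blue disc: a red one (position 0) at 105 degrees anticlockwise from unit +x, seen from above, then seven white ones (1 to 7) going clockwise; 5 lies at -45 degrees.
- dial (a joint): Selector angle in rad: 0 at the red dot, growing clockwise from above, 0.5236 per click; position n = 0.5236 n, end stops at 0 and 3.665 (n = 7). Starts at n = 0 to 3. A sprung detent holds it in each position; to climb out takes up to about 4 N sideways at 35 mm from the axis. Once past half way it snaps into the next position by itself, and stays there.
- dial_axis (a point): Point on the selector's axis at the level of the unit's top face (60 mm above the bench). Its frame turns with the selector; the lever points along the direction 105 degrees anticlockwise from this frame's x axis. Pressing on both long side faces of the lever at once counts as pinching it.
- dial_tip (a point): Middle of the lever's outer end, 47 mm from the axis, 21.5 mm above the unit's top. The lever is a black upright bar 14 mm thick, from 9 to 34 mm above the unit's top, reaching from 19 mm behind the axis to 43 mm ahead; a white nose post (10 mm, at 44 mm) and a white ridge on top (8 mm wide, to 38 mm) mark it. Under it: a black round skirt, radius 24 mm, 9 mm high.
- starter: Separate hand switch, grey box 80 x 130 x 40 mm (x, y, z) standing fixed on the bench, with a green button at its y = +32 mm and a red one at y = -32 mm. Origin: centre of its underside; z up.
- green (a joint): Travel of the green start button in m: 0 up, 0.006 fully down (about 5 N); springs back when let go.
- green_top (a point): Centre of the top face of the green button cap (cap radius 15 mm); it is pressed straight down.
- red (a joint): Travel of the red stop button in m: 0 up, 0.006 fully down. Not to be pressed.
- red_top (a point): Centre of the top face of the red button cap (cap radius 15 mm).
- cast_a: Loose yellow plaster tooth model with pink gums, about 60 x 60 x 33 mm, on the bench on the robot's side of the control unit. Origin: under its centre. Leave it alone.
- cast_b: Loose yellow plaster tooth model, about 60 x 60 x 33 mm, at the left of the bench. Origin: under its centre. Leave it alone.
- bur_jar: Small loose white jar with blue lid, radius 15 mm, 40 mm high, standing on the far left corner of the control unit's top (about unit x = 62, y = 62 mm). Origin: under its centre. Leave it alone.
- powder_jar: Loose amber jar with white lid, radius 19 mm, 50 mm high, on the bench beyond the hand switch. Origin: under its centre. Leave it alone.
- brush: Loose flat brush with wooden handle, about 200 x 42 x 20 mm, lying at the left of the bench. Leave it alone.
- spatula: Loose steel spatula with wooden handle, about 280 x 65 x 20 mm, lying at the right of the bench. Leave it alone.
- bowl: Loose blue mixing bowl, radius 50 mm, 50 mm high, at the right of the bench. Leave it alone.
There are look-alikes about, which are no part of the job. What is shaped like the starter but orange or pink is not meant.

How it is judged:
On the way, in this order (a step that is already met when the one before it is completed fails the run):
1. the selector has clicked in at position 5 (value of joint dial between 2.468 and 2.768 rad), for 0.3 s.
2. then the green button is pressed down, the selector still at position 5 (all of step 1 and value of joint green above 0.004 m), for 0.1 s.
At the end, for the whole second after the job is handed in: The selector rests in position 5 (within 0.12 rad of 2.618 rad), the green button has been pressed at least 4 mm down after that and has come up again (less than 1.5 mm down), the red button is up (value of joint dial between 2.498 and 2.738 rad and velocity of joint dial between -0.05 and 0.05 rad/s and value of joint each of green, red below 0.0015 m); the robot touches nothing.
It fails at once if the red button was pressed (more than 3 mm) (value of joint red above 0.003 m).
It fails at once if the selector was pinched: the fingers pressed on both side faces of its lever at once (over 1 N each) (contact force between the fingers and dial_c3 above 1 N and contact force between the fingers and dial_c4 above 1 N).
It fails at once if another thing on the bench was lifted, carried or shoved more than 20 mm (distance of any of cast_a, cast_b, bur_jar, powder_jar, brush, spatula, bowl from where it was at the start of the episode above 0.02 m).
It also fails if it takes over 56 s, if anything falls off the work surface, if the arm or the gripper's body presses on something with over 40 N, if the wrist force passes 120 N, or if a joint passes its speed limit or range.

ROBOT

A 6-joint arm with a two-finger parallel gripper is mounted at the origin on the work surface. World frame = base frame: x ahead of the robot, y to its left, z up, the work surface at z = 0. Lengths are in m, angles in rad, forces in N, time in s.
With the tool pointing down it reaches from about 0.3 to 0.875 m from the base axis. Payload 4.2 kg.
Tool frame: the origin (TCP) lies at the very end of the fingers, on their centre line; the grasp point (between the pads) lies 19 mm behind it; y points along the fingers, z is the direction in which the jaws open and shut, and the axes are right-handed (so a half turn about y gives the same grasp; the last joint's range is limited). The gripper opens to 85 mm and grips with 20 to 120 N. Pads are 22 mm wide; open, the fingers measure 114 mm over their backs; the gripper's body (76 mm by 85 mm) begins 54 mm behind the grasp point. The pads swing forward as they close: fully open they stand 13 mm farther back than shut.
Start: joints at [1.321, 0.32, 1.565, -0, 1.257, -0.02], TCP at [0.131, 0.56, 0.231] pointing down, gripper open.
Joint ranges: [-3.11, 3.11], [-0.84, 2.01], [0.21, 2.61], [-1.34, 4.49], [0.05, 2.63], [-2.56, 2.56]. Speed limits (rad/s): [2.57, 2.57, 3.14, 3.14, 3.14, 3.14].

INTERFACE

Orientations are given as [roll, pitch, yaw] about the fixed x, y, z axes, in that order (R = Rz(yaw) Ry(pitch) Rx(roll)).
In Python, from station import r, cams gives the robot as it stands.
- The arm moves only by the shell command python3 -m inch 'ROWS' [FORCE]. ROWS is JSON, a list of rows, each a list of 7 numbers: the finger opening in mm, from 0 to 85.4, then the shift along the tool's x, y, z in units of 25 mm (1.0 is 25 mm), then the turn, a rotation vector about the tool's x, y, z in rad. In form: [[gripper, dx, dy, dz, wx, wy, wz], ...]. A call has 1 to 8 rows; each row is the pose to reach, as a shift and turn from the pose measured when the call began, along the tool's axes at that moment; what a row does not reach only later rows make up. A row lasts 1/10 s, in which the tool goes at most 50 mm and 8.59 degrees, less where a joint would pass 70% of its speed; a pose out of reach is approached as far as the arm can. A call with a gripper value outside its range is refused whole. The fingers move at their own pace and stop on an object; FORCE is the grip in N (left out, the last holds). Time passes only in rows, so rows that repeat a pose let the fingers close. It gives the time, the measured TCP pose, the force and the opening at its end, in the units of the state.
- r.get_state(): the state, without advancing time (a new reading comes with each control period).
- cams.read_camera(name): name is "scene" or "top" or "wrist"; returns a dict with "pixels" (420x560x3 uint8, red, green, blue), "depth" (420x560 float32, m along the optical axis (not along the pixel's ray), 0 where there is no reading), "mtx" (3x3 intrinsics, pixels), "R" (3x3) and "t" (3): a world point X has camera coordinates R X + t. Camera axes: x right, y down, z forward; pixel columns grow to the right and rows downward; lengths in m; the calibration is good to about 2 mm. A picture is of the moment at which its call begins.
- r.close_job(): hands the job in, once; it reports no verdict.
The state is a dict: "time": time; "joint_positions": joint angles; "joint_velocities": joint speeds; "joint_efforts": joint torques, N m; "eef_pos": TCP position; "tool_rot": TCP orientation; "ft_force": force on the tool from outside, world axes, zero at the start; "ft_torque": the same for the moment, N m; "width": opening from 0.0 (shut) to 1.0 (fully open).
Only numpy, scipy, OpenCV 4.12 (cv2) and the standard library are available. Lean on these libraries where they do the work, as an engineer would, in place of code of your own. Each camera call takes 0.05 s, during which the arm holds its last target.

## Working session

There is one attempt and no reset: what is moved stays moved. The work goes in short steps, Python scripts to look and compute and a shell command to move; the robot and the scene stay as the last step left them, time stands still between calls to the robot, and variables do not carry over. Pictures are saved under pics/ and viewed, and the job is handed in when it is done.

```bash
ls; mkdir -p pics; python3 - <<'E'
from station import r, cams
import cv2
print(r.get_state())
for n in ("scene","top"):
    d=cams.read_camera(n)
    cv2.imwrite(f"pics/{n}0.png",d["pixels"][:,:,::-1]); print(n,d["mtx"].tolist(),d["R"].tolist(),d["t"])
E
```

```text
pics
{'time': 0.0, 'joint_positions': array([ 1.32099652e+00,  3.20312451e-01,  1.56567311e+00, -2.88248749e-05,
        1.25734891e+00, -2.00157527e-02]), 'joint_velocities': array([ 0.0014307 , -0.00120944, -0.00075819, -0.00053139, -0.00041256,
        0.00108517]), 'joint_efforts': array([-3.37330042e-03, -4.15516269e+01, -2.34160459e+01, -1.89604530e-04,
        7.82652962e-03, -9.25533996e-07]), 'eef_pos': array([0.13086956, 0.55943895, 0.23047273]), 'tool_rot': array([-1.57253835e+00,  7.46211847e-06, -2.29775149e-01]), 'ft_force': array([-0.52602055, -0.32353801, -0.20716441]), 'ft_torque': array([-0.00790922, -0.00211715, -0.00273069]), 'width': 0.9984443854115775}
scene [[418.71081975522503, 0.0, 270.0602918035624], [0.0, 418.71081975522503, 213.9257390187267], [0.0, 0.0, 1.0]] [[-0.8500947088522766, 0.5265497412445141, 0.00918455097965187], [0.3126377109990286, 0.5186227495068618, -0.795794009373802], [-0.4237884468017629, -0.6736288397101758, -0.6054977610760187]] [ 0.47237144 -0.0829541   1.41566734]
top [[403.9746010849435, 0.0, 288.41875518364816], [0.0, 403.9746010849435, 209.72881772121974], [0.0, 0.0, 1.0]] [[0.0299863310384651, -0.9994779401100875, -0.01202776721373754], [-0.9900831084247462, -0.028047926660066155, -0.13765446677120172], [0.13724524896273793, 0.01603624155991115, -0.9904072801599291]] [-0.08221937  0.52810605  1.38937661]
```

View pics/scene0.png

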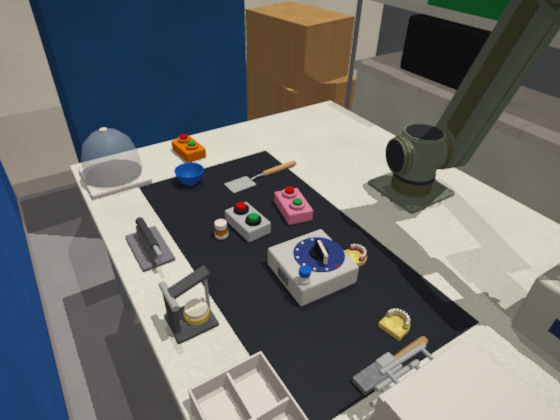

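View pics/top0.png

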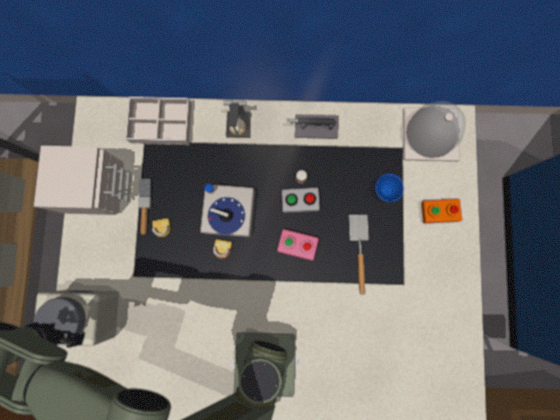

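The top view shows the grey unit at (228,212). Three things could be the hand switch: grey at (300,200), pink at (298,243) and orange at (441,210). By the description it is the grey one, which I'll check in a close crop.

```bash
python3 - <<'E'
from station import r, cams
import cv2, numpy as np
d=cams.read_camera("top"); p=d["pixels"][:,:,::-1]
np.savez("top.npz",**d)
cv2.imwrite("pics/crop1.png",cv2.resize(p[165:265,190:330],None,fx=5.7,fy=5.7,interpolation=cv2.INTER_CUBIC))
d=cams.read_camera("scene"); p=d["pixels"][:,:,::-1]
np.savez("scene.npz",**d)
cv2.imwrite("pics/crop2.png",cv2.resize(p[180:305,210:370],None,fx=4.7,fy=4.7,interpolation=cv2.INTER_CUBIC))
E
```

```text
(no output)
```

View pics/crop1.png

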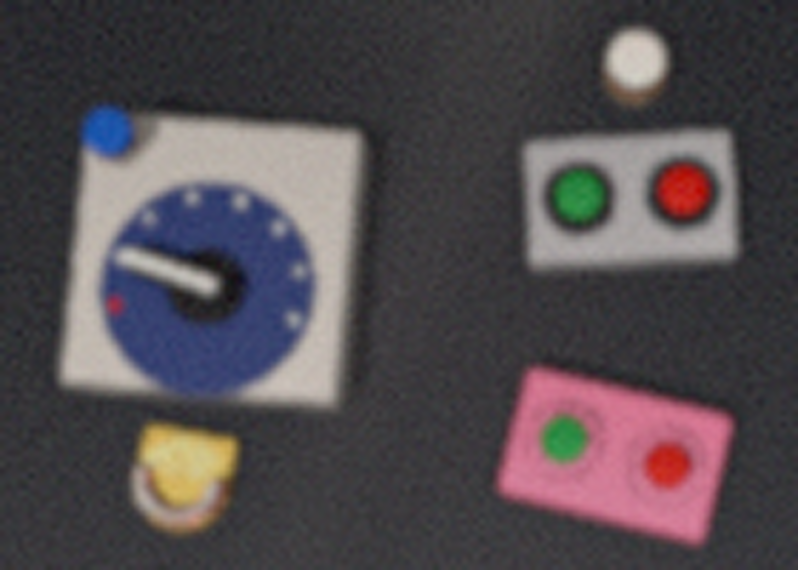

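View pics/crop2.png

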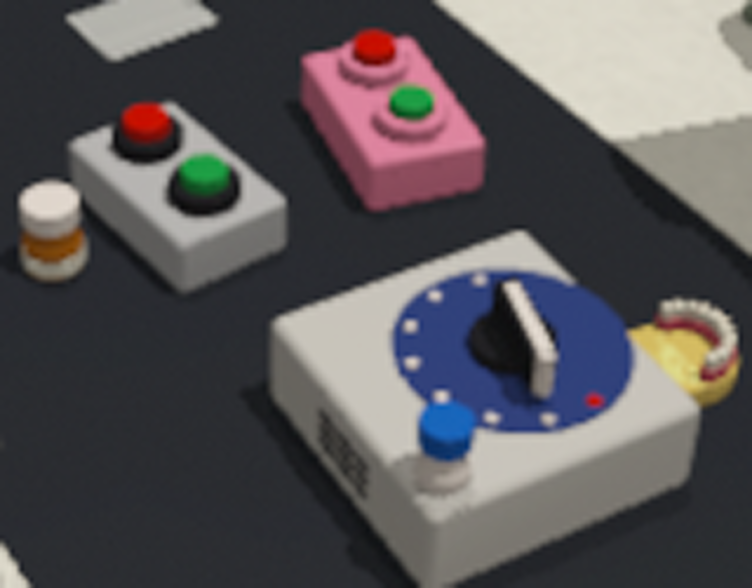

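The crops show the lever at position 1: the red dot is at crop1 (115,305), the lever covers dot 1, and six white dots are visible, with dot 5 at about crop1 (279,228). The starter is the grey box, with its green button at crop1 (578,195) and red at (684,190). The pink box is a look-alike.

```bash
cat > h.py <<'E'
import numpy as np, cv2
from scipy.optimize import least_squares
def ray(d,u,v,z):
    K,R,t=d["mtx"],d["R"],d["t"]; C=-R.T@t
    w=R.T@np.linalg.inv(K)@np.array([u,v,1.]); return C+w*(z-C[2])/w[2]
def proj(d,X):
    c=np.atleast_2d(X)@d["R"].T+d["t"]; c=c@d["mtx"].T; return c[:,:2]/c[:,2:]
def cent(d,box,mask,minA=2):
    u0,v0,u1,v1=box; m=mask(d["pixels"][v0:v1,u0:u1].astype(int))
    n,l,s,c=cv2.connectedComponentsWithStats(m.astype(np.uint8),connectivity=8)
    return [(round(c[i][0]+u0,2),round(c[i][1]+v0,2),int(s[i][4])) for i in range(1,n) if s[i][4]>=minA]
red=lambda p:(p[...,0]>p[...,1]+70)&(p[...,0]>p[...,2]+50)
green=lambda p:(p[...,1]>p[...,0]+45)&(p[...,1]>p[...,2]+20)
blue=lambda p:(p[...,2]>p[...,0]+40)
E
python3 - <<'E'
from h import *
T=np.load("top.npz");S=np.load("scene.npz")
print("red T",cent(T,(190,165,330,265),red)); print("green T",cent(T,(190,165,330,265),green))
print("red S",cent(S,(215,180,370,305),red)); print("green S",cent(S,(215,180,370,305),green))
wh=lambda p:(p.min(-1)>130)
print("wh T",cent(T,(206,195,247,236),wh,1)); 
print("wh S",cent(S,(293,236,348,272),wh,1)); 
for (u,v) in [(228,230),(300,200),(291.5,199),(309,199)]:
    d=float(T["depth"][int(v),int(u)]); c=np.linalg.inv(T["mtx"])@[u,v,1]*d
    print(u,v,d,(T["R"].T@(c-T["t"])).round(4))
E
```

```text
red T [(np.float64(309.35), np.float64(198.02), 62), (np.float64(209.5), np.float64(218.0), 2), (np.float64(298.54), np.float64(244.65), 735)]
green T [(np.float64(291.2), np.float64(198.9), 60), (np.float64(288.5), np.float64(241.5), 32)]
red S [(np.float64(292.53), np.float64(200.79), 526), (np.float64(240.57), np.float64(205.54), 69), (np.float64(355.17), np.float64(248.92), 12), (np.float64(360.5), np.float64(260.0), 2), (np.float64(336.0), np.float64(264.5), 6)]
green S [(np.float64(297.09), np.float64(201.36), 47), (np.float64(253.07), np.float64(216.58), 73)]
wh T [(np.float64(227.02), np.float64(211.6), 497), (np.float64(223.0), np.float64(199.0), 1), (np.float64(231.67), np.float64(199.67), 3), (np.float64(238.67), np.float64(204.33), 3), (np.float64(218.65), np.float64(211.9), 51), (np.float64(242.0), np.float64(212.0), 1), (np.float64(241.0), np.float64(220.5), 2)]
wh S [(np.float64(305.77), np.float64(239.17), 144), (np.float64(322.62), np.float64(248.17), 65), (np.float64(297.0), np.float64(248.71), 7), (np.float64(342.62), np.float64(265.33), 126), (np.float64(295.2), np.float64(265.08), 75), (np.float64(297.0), np.float64(256.5), 6), (np.float64(303.29), np.float64(264.0), 7), (np.float64(314.0), np.float64(268.5), 6), (np.float64(326.0), np.float64(268.5), 6), (np.float64(312.0), np.float64(271.0), 3)]
228 230 1.3976552486419678 [0.4508 0.1397 0.0564]
300 200 1.4219096899032593 [ 0.5649 -0.1066  0.0437]
291.5 199 1.4013406038284302 [ 0.5641 -0.0768  0.0649]
309 199 1.4018555879592896 [ 0.5661 -0.1375  0.0636]
```

```bash
python3 - <<'E'
from h import *
T=np.load("top.npz");S=np.load("scene.npz")
tx={0:(115,305),2:(150,218),3:(192,198),4:(240,203),5:(279,228),6:(299,270),7:(293,320)}
sx={0:(595,401),1:(548,420),2:(492,418),3:(440,397),4:(412,362),5:(410,326),6:(435,295),7:(480,280)}
tx={k:((a+.5)/5.7-.5+190,(b+.5)/5.7-.5+165) for k,(a,b) in tx.items()}
sx={k:((a+.5)/4.7-.5+210,(b+.5)/4.7-.5+180) for k,(a,b) in sx.items()}
def dots(q,ks):
    a=np.radians(105-30*np.array(ks)); P=np.c_[-.02+.057*np.cos(a),.057*np.sin(a)]
    c,s=np.cos(q[2]),np.sin(q[2]); return np.c_[P@np.array([[c,s],[-s,c]])+q[:2],np.full(len(ks),.06)]
def f(q,which):
    e=[]
    for d,m in which: e.append((proj(d,dots(q,list(m)))-np.array(list(m.values()))).ravel())
    return np.concatenate(e)
for nm,w in (("T",[(T,tx)]),("S",[(S,sx)]),("TS",[(T,tx),(S,sx)])):
    o=least_squares(f,[.48,.15,0],args=(w,)); q=o.x
    ax=q[:2]+np.array([np.cos(q[2]),np.sin(q[2])])*-.02
    print(nm,q.round(4),"rms",np.sqrt(np.mean(o.fun**2)).round(2),"axis",ax.round(4))
def tri(a,b):
    g=lambda X:np.r_[proj(T,X)[0]-a,proj(S,X)[0]-b]
    o=least_squares(g,[.56,-.08,.06]); return o.x.round(4),o.fun.round(2)
print("green",tri((291.2,198.9),(253.07,216.58)),ray(T,291.2,198.9,.064),ray(S,253.07,216.58,.064))
print("red",tri((309.35,198.02),(240.57,205.54)))
# lever end: nose top T crop (125,256), tail (213,290); 
for (a,b) in ((122,255),(213,289)): print(ray(T,(a+.5)/5.7-.5+190,(b+.5)/5.7-.5+165,.094))
E
```

```text
T [ 0.5217  0.148  -0.0525] rms 0.16 axis [0.5017 0.1491]
S [ 0.52    0.1438 -0.0567] rms 0.13 axis [0.5001 0.1449]
TS [ 0.521   0.1457 -0.0541] rms 0.48 axis [0.5011 0.1468]
green (array([ 0.5658, -0.0759,  0.059 ]), array([ 0.07, -0.1 ,  0.1 ,  0.01])) [ 0.56460872 -0.07575233  0.064     ] [ 0.5691739 -0.0704942  0.064    ]
red (array([ 0.5711, -0.1394,  0.0601]), array([ 0.18, -0.26,  0.27,  0.04]))
[0.51619138 0.1948581  0.094     ]
[0.49737029 0.13958537 0.094     ]
```

Both cameras put the axis at about (0.501, 0.147) with unit yaw about -0.054. The lever direction measures 72.6°, against 71.9° expected for n = 1. The views differ by 4 mm in y, so I'll move above the unit with the jaws shut and refine with the wrist camera.

```bash
python3 -m inch '[[0,16.6,-2,-13,0,0,0],[0,16.6,-2,-13,0,0,0],[0,16.6,-2,-13,0,0,0],[0,16.6,-2,-13,0,0,0],[0,16.6,-2,-13,0,0,0],[0,16.6,-2,-13,0,0,0],[0,16.6,-2,-13,0,0,0],[0,16.6,-2,-13,0,0,0]]' 30
```

```text
time: 1.0
eef_pos: [0.381, 0.2475, 0.2692]
tool_rot: [-1.571, -0.0, -0.23]
ft_force: [0.5, -0.1, 0.2]
width: 0.005
```

```bash
python3 -m inch '[[0,4,-0.4,-3.1,0,0,0],[0,4,-0.4,-3.1,0,0,0],[0,4,-0.4,-3.1,0,0,0],[0,4,-0.4,-3.1,0,0,0],[0,4,-0.4,-3.1,0,0,0]]'; python3 - <<'E'
from station import r, cams
import cv2, numpy as np
d=cams.read_camera("wrist"); np.savez("w1.npz",**d)
cv2.imwrite("pics/w1.png",d["pixels"][:,:,::-1])
E
```

```text
time: 1.5
eef_pos: [0.4606, 0.149, 0.279]
tool_rot: [-1.571, 0.001, -0.231]
ft_force: [-0.3, 0.1, 0.9]
width: 0.0
```

View pics/w1.png

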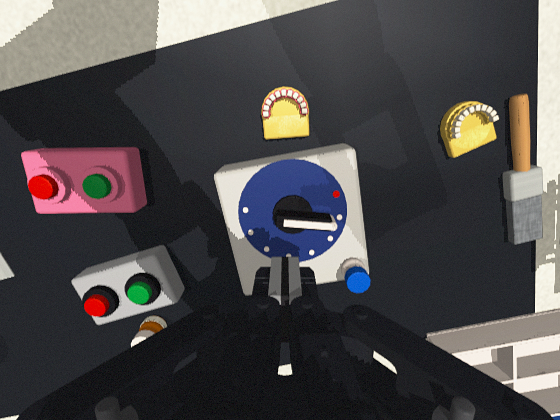

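The wrist view shows the selector: red dot at (337,194), white dots around the disc, lever nose at about (335,226), pointing at dot 1, dot 5 at about (267,250), and dot 4 hidden behind the fingers. The green button of the grey switch is at (142,291).

```bash
python3 - <<'E'
from h import *
W=np.load("w1.npz"); wh=lambda p:(p.min(-1)>120)&(p.max(-1)-p.min(-1)<60)
for c in cent(W,(238,160,350,265),wh,3): print(c, ray(W,c[0],c[1],.06).round(4))
print(cent(W,(320,180,350,200),red)); print("g",cent(W,(110,270,170,310),green),"r",cent(W,(75,280,120,320),red))
p=W["pixels"][155:275,200:380,::-1]; cv2.imwrite("pics/w1c.png",cv2.resize(p,None,fx=4.4,fy=4.4,interpolation=cv2.INTER_CUBIC))
E
```

```text
(np.float64(336.2), np.float64(216.0), 1602) [0.5192 0.2001 0.06  ]
(np.float64(247.12), np.float64(175.73), 412) [0.4464 0.1075 0.06  ]
(np.float64(245.0), np.float64(209.5), 26) [0.4859 0.094  0.06  ]
(np.float64(248.74), np.float64(251.31), 650) [0.5405 0.0839 0.06  ]
(np.float64(338.93), np.float64(216.59), 27) [0.5207 0.2033 0.06  ]
(np.float64(310.86), np.float64(224.46), 418) [0.523  0.1678 0.06  ]
(np.float64(250.04), np.float64(231.83), 24) [0.5153 0.0924 0.06  ]
(np.float64(329.81), np.float64(238.07), 27) [0.5461 0.1872 0.06  ]
(np.float64(266.05), np.float64(248.9), 20) [0.5423 0.106  0.06  ]
(np.float64(311.23), np.float64(252.19), 26) [0.5597 0.1607 0.06  ]
(np.float64(288.27), np.float64(255.0), 11) [0.5569 0.1315 0.06  ]
[(np.float64(335.85), np.float64(193.85), 41)]
g [(np.float64(139.01), np.float64(292.49), 427)] r [(np.float64(96.04), np.float64(305.16), 428)]
```

View pics/w1c.png

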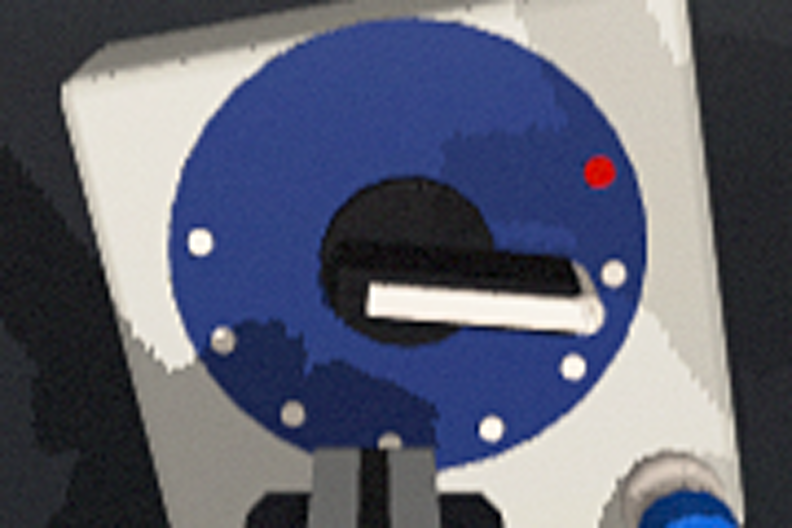

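```bash
python3 - <<'E'
from h import *
T=np.load("top.npz");S=np.load("scene.npz");W=np.load("w1.npz")
wx={0:(335.85,193.85),1:(338.93,216.59),2:(329.81,238.07),3:(311.23,252.19),5:(266.05,248.9),6:(250.04,231.83),7:(245,209.5)}
def dots(q,ks):
    a=np.radians(105-30*np.array(ks)); P=np.c_[-.02+.057*np.cos(a),.057*np.sin(a)]
    c,s=np.cos(q[2]),np.sin(q[2]); return np.c_[P@np.array([[c,s],[-s,c]])+q[:2],np.full(len(ks),.06)]
f=lambda q:(proj(W,dots(q,list(wx)))-np.array(list(wx.values()))).ravel()
o=least_squares(f,[.52,.15,0]); q=o.x
print(q.round(4),np.sqrt(np.mean(o.fun**2)).round(2),"axis",(q[:2]-.02*np.array([np.cos(q[2]),np.sin(q[2])])).round(4))
for a in ((139.01,292.49),(96.04,305.16)): 
    d=float(W["depth"][round(a[1]),round(a[0])]); c=np.linalg.inv(W["mtx"])@[a[0],a[1],1]*d
    print(a,ray(W,*a,.064).round(4),(W["R"].T@(c-W["t"])).round(4))
def tri(obs):
    o=least_squares(lambda X:np.concatenate([proj(d,X)[0]-a for d,a in obs]),[.56,-.08,.06]); return o.x.round(4),o.fun.round(2)
print(tri([(T,(291.2,198.9)),(S,(253.07,216.58)),(W,(139.01,292.49))]))
print("depth unit top"); 
for u,v in ((350,240),(260,180)):
    d=float(W["depth"][v,u]); c=np.linalg.inv(W["mtx"])@[u,v,1]*d; print((W["R"].T@(c-W["t"])).round(4))
E
```

```text
[ 0.5236  0.1476 -0.05  ] 0.26 axis [0.5036 0.1486]
(139.01, 292.49) [ 0.5632 -0.0707  0.064 ] [ 0.5634 -0.071   0.0636]
(96.04, 305.16) [ 0.5684 -0.1334  0.064 ] [ 0.5695 -0.1352  0.0619]
(array([ 0.5661, -0.0748,  0.0583]), array([-0.24, -0.15,  0.22,  0.43, -0.25,  0.08]))
depth unit top
[0.5536 0.2111 0.0618]
[0.4544 0.1211 0.0616]
```

```bash
python3 -m inch '[[0,0.53,2,1.72,0,0.083,0],[0,0.53,4,1.72,0,0.083,0],[0,0.53,5.6,1.72,0,0.083,0],[0,0.53,6.6,1.72,0,0.083,0],[0,0.53,6.6,1.72,0,0.083,0],[0,0.53,6.6,1.72,0,0.083,0]]'; python3 - <<'E'
from station import r, cams
import cv2, numpy as np
d=cams.read_camera("scene")
cv2.imwrite("pics/s1.png",cv2.resize(d["pixels"][180:305,210:370,::-1],None,fx=4.7,fy=4.7,interpolation=cv2.INTER_CUBIC))
E
```

```text
time: 2.15
eef_pos: [0.4826, 0.1894, 0.1146]
tool_rot: [-1.571, 0.001, -0.311]
ft_force: [0.4, -0.2, 0.0]
width: -0.0
```

View pics/s1.png

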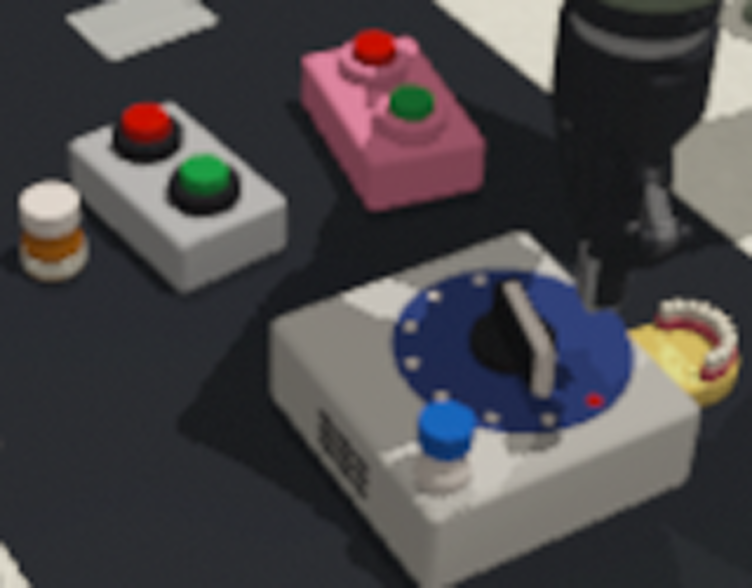

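The fingertip hangs at crop (600,300), on the robot side of the lever (anticlockwise side) and clear of it. Next I'll lower it.

```bash
python3 -m inch '[[0,0,0.8,0,0,0,0],[0,0,1.58,0,0,0,0],[0,0,1.58,0,0,0,0],[0,0,1.58,0,0,0,0]]'; python3 - <<'E'
import numpy as np
from station import r
s=r.get_state(); p=np.array(s["eef_pos"]); yaw=s["tool_rot"][2]; print(p)
c,sn=np.cos(yaw),np.sin(yaw)
A=np.array([.502,.148]); off=.018; rho=.032
for n in np.arange(1,4.91,.1):
    al=np.radians(105-3-30*n); u=np.array([np.cos(al),np.sin(al)]); m=np.array([-u[1],u[0]])
    d=(A+rho*u+off*m-p[:2])/.025
    print(round(n,1),"dx %.2f dz %.2f wy %.2f"%(d[0]*c+d[1]*sn,-d[0]*sn+d[1]*c, -(al-np.pi/2-yaw)))
E
```

```text
time: 2.6
eef_pos: [0.4846, 0.1901, 0.078]
tool_rot: [-1.568, -0.004, -0.311]
ft_force: [-0.6, 1.2, 0.5]
width: 0.002
[0.48464328 0.19005917 0.07803046]
1.0 dx 0.46 dz -0.11 wy 0.00
1.1 dx 0.53 dz -0.07 wy 0.06
1.2 dx 0.60 dz -0.04 wy 0.11
1.3 dx 0.67 dz -0.01 wy 0.16
1.4 dx 0.74 dz 0.01 wy 0.21
1.5 dx 0.82 dz 0.03 wy 0.26
1.6 dx 0.89 dz 0.05 wy 0.32
1.7 dx 0.97 dz 0.06 wy 0.37
1.8 dx 1.04 dz 0.07 wy 0.42
1.9 dx 1.12 dz 0.08 wy 0.47
2.0 dx 1.20 dz 0.08 wy 0.53
2.1 dx 1.27 dz 0.08 wy 0.58
2.2 dx 1.35 dz 0.07 wy 0.63
2.3 dx 1.43 dz 0.06 wy 0.68
2.4 dx 1.50 dz 0.04 wy 0.74
2.5 dx 1.58 dz 0.02 wy 0.79
2.6 dx 1.65 dz 0.00 wy 0.84
2.7 dx 1.72 dz -0.03 wy 0.89
2.8 dx 1.79 dz -0.06 wy 0.95
2.9 dx 1.86 dz -0.09 wy 1.00
3.0 dx 1.93 dz -0.13 wy 1.05
3.1 dx 1.99 dz -0.17 wy 1.10
3.2 dx 2.06 dz -0.21 wy 1.15
3.3 dx 2.12 dz -0.26 wy 1.21
3.4 dx 2.17 dz -0.31 wy 1.26
3.5 dx 2.23 dz -0.37 wy 1.31
3.6 dx 2.28 dz -0.42 wy 1.36
3.7 dx 2.33 dz -0.48 wy 1.42
3.8 dx 2.38 dz -0.54 wy 1.47
3.9 dx 2.42 dz -0.61 wy 1.52
4.0 dx 2.46 dz -0.67 wy 1.57
4.1 dx 2.49 dz -0.74 wy 1.63
4.2 dx 2.53 dz -0.81 wy 1.68
4.3 dx 2.55 dz -0.88 wy 1.73
4.4 dx 2.58 dz -0.95 wy 1.78
4.5 dx 2.60 dz -1.03 wy 1.84
4.6 dx 2.62 dz -1.10 wy 1.89
4.7 dx 2.63 dz -1.18 wy 1.94
4.8 dx 2.64 dz -1.26 wy 1.99
4.9 dx 2.64 dz -1.33 wy 2.04
```

```bash
python3 -m inch '[[0,0.25,0.1,-0.1,0,0,0],[0,0.46,0.1,-0.1,0,0,0],[0,0.53,0.1,-0.07,0,0.06,0],[0,0.6,0.1,-0.04,0,0.11,0],[0,0.67,0.1,-0.01,0,0.16,0],[0,0.74,0.1,0.01,0,0.21,0],[0,0.82,0.1,0.03,0,0.26,0],[0,0.89,0.1,0.05,0,0.32,0]]'; python3 - <<'E'
from station import r, cams
import cv2, numpy as np
d=cams.read_camera("scene")
cv2.imwrite("pics/s2.png",cv2.resize(d["pixels"][180:305,210:370,::-1],None,fx=4.7,fy=4.7,interpolation=cv2.INTER_CUBIC))
E
```

```text
time: 3.4
eef_pos: [0.5073, 0.1844, 0.0764]
tool_rot: [-1.565, -0.004, -0.634]
ft_force: [0.9, -0.2, 1.0]
width: -0.001
```

View pics/s2.png

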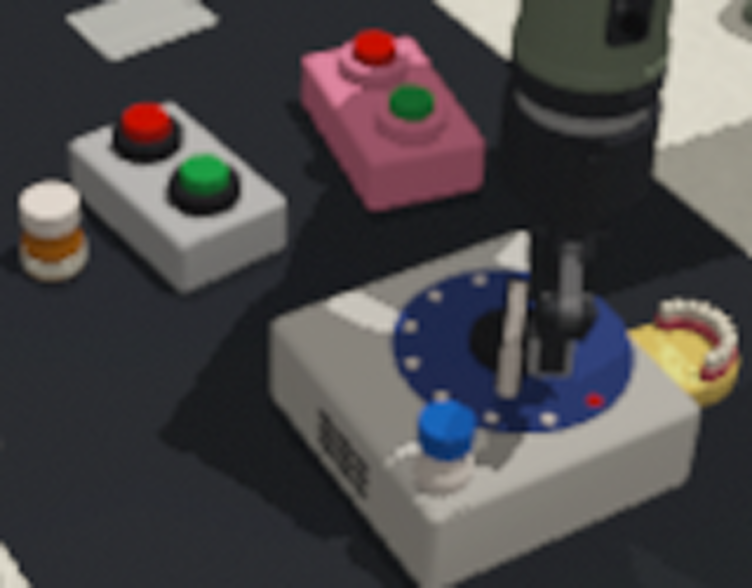

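The lever nose at crop (508,395) now points to dot 2 at (492,418), so that is one click. The rows for the next click follow.

```bash
cat > plan.py <<'E'
import numpy as np, sys
from station import r
s=r.get_state(); p=np.array(s["eef_pos"]); yaw=s["tool_rot"][2]; print(p, yaw, "joints",np.round(s["joint_positions"],2))
c,sn=np.cos(yaw),np.sin(yaw)
A=np.array([.502,.148]); off=.018; rho=.032
for n in np.linspace(float(sys.argv[1]),float(sys.argv[2]),8):
    al=np.radians(105-3-30*n); u=np.array([np.cos(al),np.sin(al)]); m=np.array([-u[1],u[0]])
    d=(A+rho*u+off*m-p[:2])/.025
    print(round(n,2),"dx %.2f dz %.2f wy %.2f"%(d[0]*c+d[1]*sn,-d[0]*sn+d[1]*c, -(al-np.pi/2-yaw)))
E
python3 plan.py 1.75 2.6
```

```text
[0.50763046 0.18439811 0.07643256] -0.6357405019624048 joints [ 0.33  0.41  1.86  0.    0.86 -0.61]
1.75 dx 0.06 dz 0.02 wy 0.07
1.87 dx 0.14 dz 0.06 wy 0.13
1.99 dx 0.23 dz 0.09 wy 0.20
2.11 dx 0.32 dz 0.12 wy 0.26
2.24 dx 0.41 dz 0.14 wy 0.33
2.36 dx 0.50 dz 0.15 wy 0.39
2.48 dx 0.60 dz 0.16 wy 0.45
2.6 dx 0.69 dz 0.16 wy 0.52
```

```bash
python3 -m inch '[[0,0.06,0,0.02,0,0.07,0],[0,0.14,0,0.06,0,0.13,0],[0,0.23,0,0.09,0,0.2,0],[0,0.32,0,0.12,0,0.26,0],[0,0.41,0,0.14,0,0.33,0],[0,0.5,0,0.15,0,0.39,0],[0,0.6,0,0.16,0,0.45,0],[0,0.69,0,0.16,0,0.52,0]]'; python3 - <<'E'
from station import r, cams
import cv2, numpy as np
d=cams.read_camera("scene")
cv2.imwrite("pics/s3.png",cv2.resize(d["pixels"][180:305,210:370,::-1],None,fx=4.7,fy=4.7,interpolation=cv2.INTER_CUBIC))
E
python3 plan.py 2.75 3.6
```

```text
time: 4.25
eef_pos: [0.5246, 0.1773, 0.0771]
tool_rot: [-1.562, -0.001, -1.158]
ft_force: [0.2, -0.0, 0.2]
width: -0.0
[0.52499734 0.17714826 0.07713162] -1.1596373310205808 joints [ 0.3   0.43  1.83  0.    0.88 -0.11]
2.75 dx 0.07 dz 0.02 wy 0.07
2.87 dx 0.16 dz 0.06 wy 0.13
2.99 dx 0.25 dz 0.09 wy 0.20
3.11 dx 0.34 dz 0.11 wy 0.26
3.24 dx 0.43 dz 0.13 wy 0.33
3.36 dx 0.52 dz 0.15 wy 0.39
3.48 dx 0.61 dz 0.16 wy 0.45
3.6 dx 0.71 dz 0.16 wy 0.52
```

View pics/s3.png

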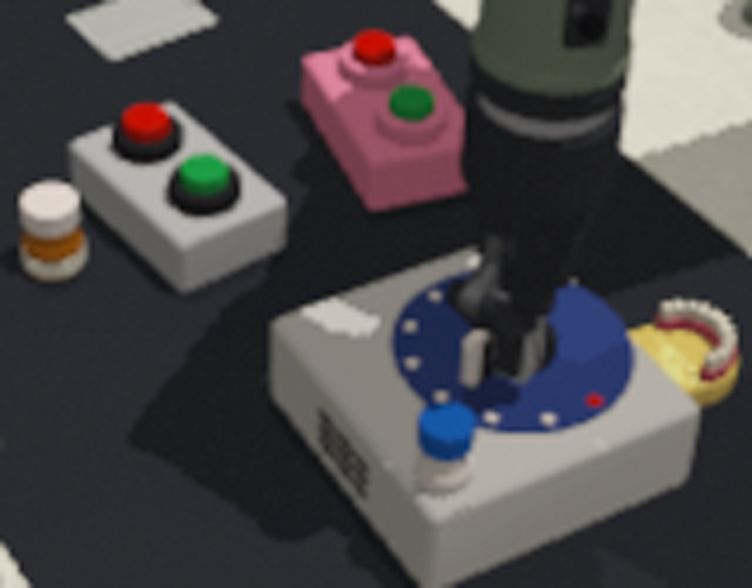

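The nose at crop (472,365) points to dot 3 (440,397), which makes two clicks. On to the third.

```bash
python3 -m inch '[[0,0.07,0,0.02,0,0.07,0],[0,0.16,0,0.06,0,0.13,0],[0,0.25,0,0.09,0,0.2,0],[0,0.34,0,0.11,0,0.26,0],[0,0.43,0,0.13,0,0.33,0],[0,0.52,0,0.15,0,0.39,0],[0,0.61,0,0.16,0,0.45,0],[0,0.71,0,0.16,0,0.52,0]]'; python3 - <<'E'
from station import r, cams
import cv2, numpy as np
d=cams.read_camera("scene")
cv2.imwrite("pics/s4.png",cv2.resize(d["pixels"][180:305,210:370,::-1],None,fx=4.7,fy=4.7,interpolation=cv2.INTER_CUBIC))
E
python3 plan.py 3.75 4.6
```

```text
time: 5.1
eef_pos: [0.5363, 0.1625, 0.0777]
tool_rot: [-1.562, 0.004, -1.68]
ft_force: [-0.4, -0.3, 0.3]
width: 0.002
[0.53645944 0.16209435 0.07767246] -1.6825495260467207 joints [0.27 0.43 1.82 0.   0.88 0.38]
3.75 dx 0.09 dz 0.02 wy 0.07
3.87 dx 0.17 dz 0.06 wy 0.14
3.99 dx 0.26 dz 0.09 wy 0.20
4.11 dx 0.35 dz 0.12 wy 0.26
4.24 dx 0.44 dz 0.14 wy 0.33
4.36 dx 0.53 dz 0.15 wy 0.39
4.48 dx 0.63 dz 0.16 wy 0.45
4.6 dx 0.72 dz 0.16 wy 0.52
```

View pics/s4.png

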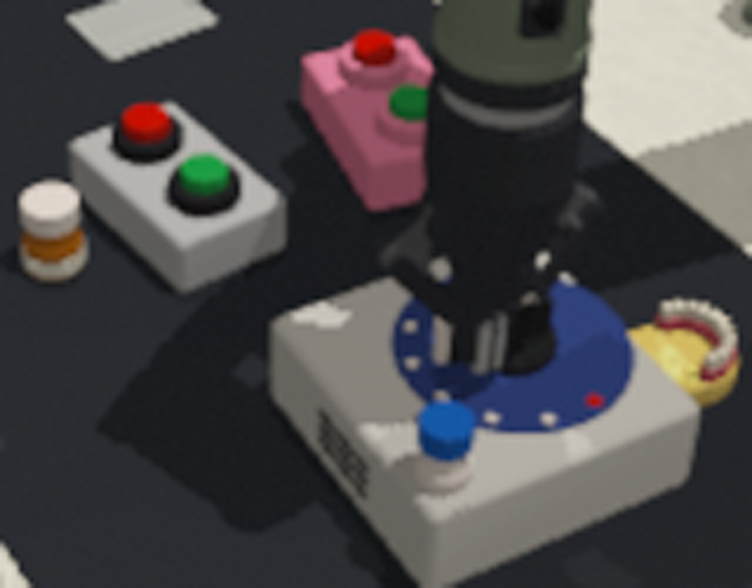

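The nose at crop (441,345) points to dot 4 (412,362), which makes three clicks. Last click next.

```bash
python3 -m inch '[[0,0.09,0,0.02,0,0.07,0],[0,0.17,0,0.06,0,0.14,0],[0,0.26,0,0.09,0,0.2,0],[0,0.35,0,0.12,0,0.26,0],[0,0.44,0,0.14,0,0.33,0],[0,0.53,0,0.15,0,0.39,0],[0,0.63,0,0.16,0,0.45,0],[0,0.71,0,0.16,0,0.51,0]]'; python3 - <<'E'
from station import r, cams
import cv2, numpy as np
d=cams.read_camera("scene")
cv2.imwrite("pics/s5.png",cv2.resize(d["pixels"][180:305,210:370,::-1],None,fx=4.7,fy=4.7,interpolation=cv2.INTER_CUBIC))
E
```

```text
time: 5.95
eef_pos: [0.539, 0.144, 0.0781]
tool_rot: [-1.564, 0.009, -2.192]
ft_force: [0.9, -0.8, 1.1]
width: 0.003
```

View pics/s5.png

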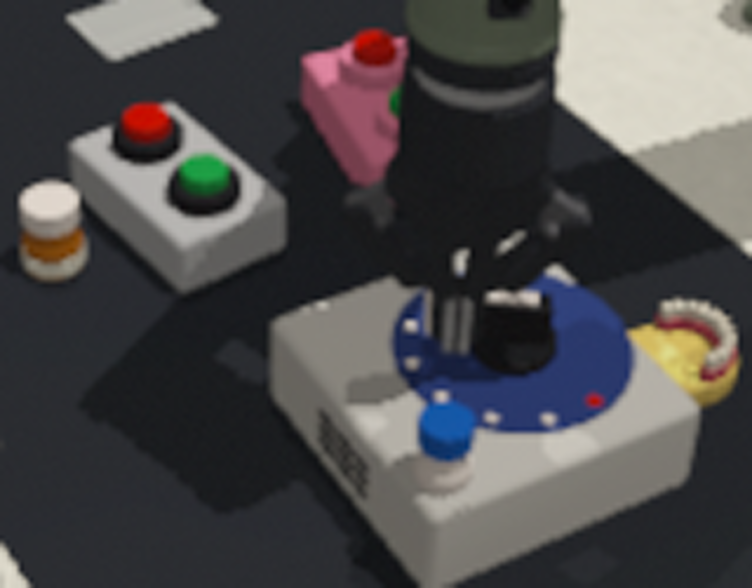

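The fingers hide the nose now. I'll back off, rise and look.

```bash
python3 -m inch '[[0,-0.2,0,0,0,0,0],[0,-0.4,0,0,0,0,0],[0,-0.4,-1,0,0,0,0],[0,-0.4,-2.5,0,0,0,0],[0,-0.4,-4,0,0,0,0],[0,-0.4,-5.5,0,0,0,0],[0,-0.4,-6,0,0,0,0],[0,-0.4,-6,0,0,0,0]]'; python3 - <<'E'
from station import r, cams
import cv2, numpy as np
d=cams.read_camera("scene")
a=cv2.resize(d["pixels"][180:305,210:370,::-1],(400,312),interpolation=cv2.INTER_CUBIC)
d=cams.read_camera("top")
b=cv2.resize(d["pixels"][175:245,185:275,::-1],(400,312),interpolation=cv2.INTER_CUBIC)
d=cams.read_camera("wrist"); np.savez("w2.npz",**d)
cv2.imwrite("pics/s6.png",np.hstack([a,b])); cv2.imwrite("pics/w2.png",d["pixels"][:,:,::-1])
E
```

```text
time: 6.8
eef_pos: [0.5443, 0.1519, 0.2301]
tool_rot: [-1.561, 0.012, -2.193]
ft_force: [-0.6, 0.3, 0.9]
width: 0.004
```

View pics/s6.png

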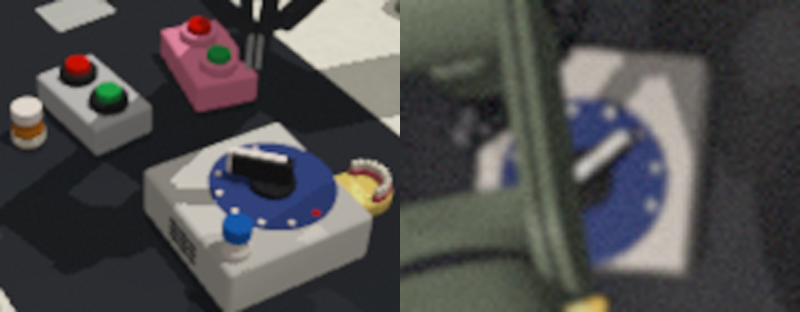

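View pics/w2.png

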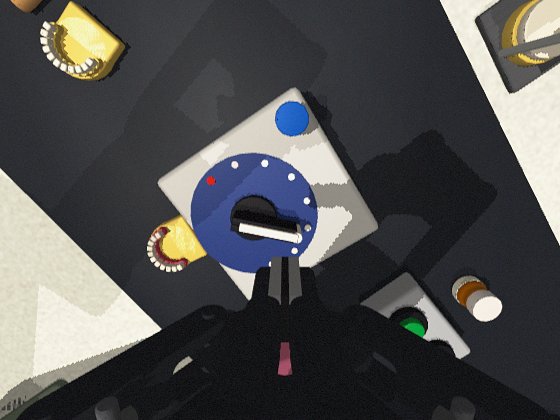

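From the red dot at wrist (211,181), the dots go 1 (235,165), 2 (265,163), 3 (291,177), 4 (306,201) and 5 (308,227). The ridge runs (240,229)→(299,238). I'll measure its angle next.

```bash
python3 - <<'E'
from h import *
W=np.load("w2.npz"); m=(W["pixels"][220:246,230:304].min(-1)>150).astype(np.uint8)
n,l,s,c=cv2.connectedComponentsWithStats(m); i=1+np.argmax(s[1:,4]); v,u=np.nonzero(l==i); print(s[i],)
P=np.array([ray(W,a+230,b+220,.095)[:2] for a,b in zip(u,v)])
(cx,cy),(w,h),ang=cv2.minAreaRect((P*1000).astype(np.float32)); print(cx,cy,w,h)
x=P-P.mean(0); d=np.linalg.svd(x,full_matrices=0)[2][0]; d*=np.sign(d@(P.mean(0)-[.502,.148]))
al=np.degrees(np.arctan2(d[1],d[0])); print("lever angle",al,"n=",(105-3-al)/30)
wx={0:(211,181),1:(235,165),2:(265,163),3:(291,177),4:(306.5,201),5:(308,227.5)}
for k,a in wx.items(): print(k,ray(W,*a,.06).round(4))
q=ray(W,*wx[5],.06)[:2]-ray(W,*wx[2],.06)[:2]
print(np.degrees(np.arctan2(q[1],q[0])), "expect", -30*0+(45-45)/2-90-3)
p=W["pixels"][140:290,170:380,::-1]; cv2.imwrite("pics/w2c.png",cv2.resize(p,None,fx=3.8,fy=3.8,interpolation=cv2.INTER_CUBIC))
E
```

```text
[  9   3  63  20 516]
514.819091796875 133.47134399414062 9.865315437316895 59.81746292114258
lever angle -47.34030544437664 n= 4.978010181479221
0 [0.4904 0.2032 0.06  ]
1 [0.5201 0.2018 0.06  ]
2 [0.5454 0.1861 0.06  ]
3 [0.5582 0.1596 0.06  ]
4 [0.5567 0.1298 0.06  ]
5 [0.5416 0.1049 0.06  ]
-92.69883951745304 expect -93.0
```

View pics/w2c.png

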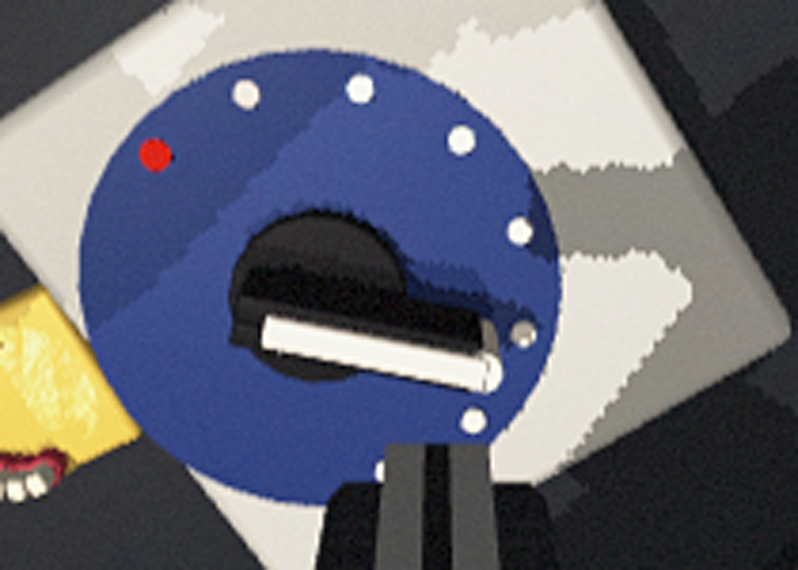

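The selector measures n = 4.98, so it has clicked in at 5. Next I'll go above the green button of the grey switch.

```bash
python3 -m inch '[[0,6.87,0,5.93,0,0,0],[0,6.87,0,5.93,0,0,0],[0,6.87,0,5.93,0,0,0],[0,6.87,0,5.93,0,0,0],[0,6.87,0,5.93,0,0,0],[0,6.87,3,5.93,0,0,0],[0,6.87,4,5.93,0,0,0],[0,6.87,4,5.93,0,0,0]]'; python3 - <<'E'
from station import r, cams
import cv2, numpy as np
from h import *
d=cams.read_camera("scene"); a=cv2.resize(d["pixels"][140:265,190:350,::-1],(400,312),interpolation=cv2.INTER_CUBIC)
d=cams.read_camera("wrist"); np.savez("w3.npz",**d)
b=cv2.resize(d["pixels"][:,:,::-1],(400,312))
cv2.imwrite("pics/s7.png",np.hstack([a,b])); print(cent(d,(0,0,560,420),green,40))
print(r.get_state()["eef_pos"])
for c in cent(d,(0,0,560,420),green,40):print(ray(d,c[0],c[1],.064))
E
```

```text
time: 7.75
eef_pos: [0.5568, -0.074, 0.1177]
tool_rot: [-1.583, -0.003, -2.194]
ft_force: [-1.4, -0.2, 0.2]
width: -0.001
[(np.float64(293.69), np.float64(223.5), 1429), (np.float64(134.92), np.float64(322.92), 1173)]
[ 0.56242574 -0.07438978  0.12467913]
[ 0.56856504 -0.07367861  0.064     ]
[ 0.42316809 -0.06948598  0.064     ]
```

View pics/s7.png

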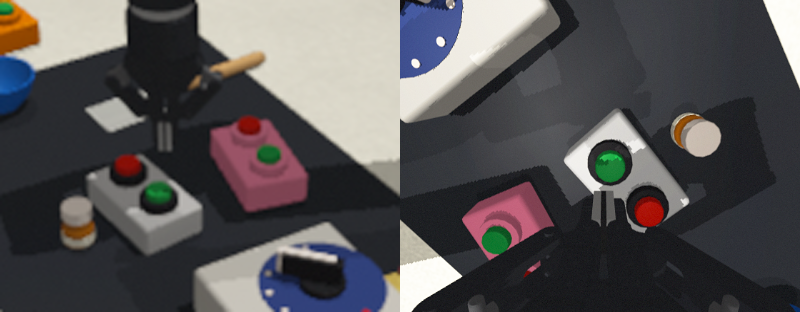

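Scene and wrist views show the fingertips above the grey switch, green at wrist full-image (294,224). That puts it at about (0.567,-0.074), agreeing with before. I'll descend to just above the cap.

```bash
python3 -m inch '[[0,-0.08,0.8,0.12,0,0,0],[0,-0.08,1.5,0.12,0,0,0],[0,-0.08,2,0.12,0,0,0],[0,-0.08,2.2,0.12,0,0,0],[0,-0.08,2.2,0.12,0,0,0],[0,-0.08,2.2,0.12,0,0,0]]';  python3 - <<'E'
from station import r, cams
import cv2
from h import *
d=cams.read_camera("scene"); cv2.imwrite("pics/s8.png",cv2.resize(d["pixels"][180:260,200:310,::-1],None,fx=6,fy=6,interpolation=cv2.INTER_CUBIC))
print(r.get_state()["eef_pos"],r.get_state()["ft_force"])
E
```

```text
time: 8.45
eef_pos: [0.567, -0.0744, 0.0708]
tool_rot: [-1.568, 0.005, -2.193]
ft_force: [-0.5, -0.2, 1.7]
width: -0.001
[ 0.56699041 -0.0744507   0.07081952] [-0.90157009  0.28916341 -0.30317434]
```

View pics/s8.png

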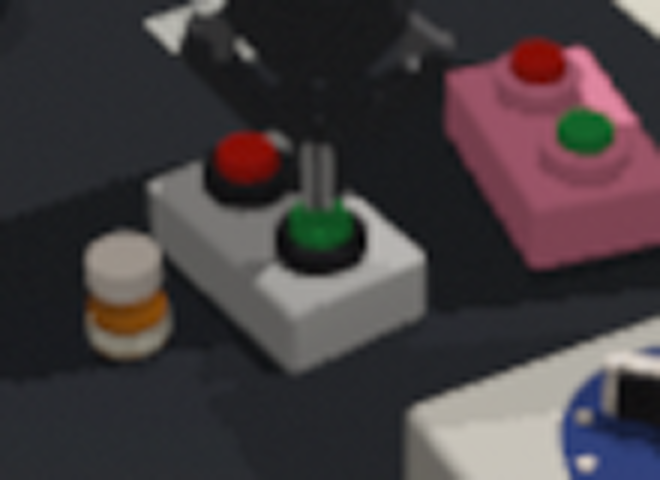

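The closed fingertips sit just above the green cap at crop (318,205), well clear of red at (248,160). I'll press in small steps and watch the force.

```bash
python3 -m inch '[[0,0,0.1,0,0,0,0],[0,0,0.2,0,0,0,0],[0,0,0.3,0,0,0,0],[0,0,0.4,0,0,0,0],[0,0,0.4,0,0,0,0],[0,0,0.4,0,0,0,0]]'
```

```text
time: 9.1
eef_pos: [0.5671, -0.0744, 0.0609]
tool_rot: [-1.568, 0.005, -2.193]
ft_force: [0.2, -0.2, 2.2]
width: 0.001
```

```bash
python3 -m inch '[[0,0,0.06,0,0,0,0],[0,0,0.12,0,0,0,0],[0,0,0.16,0,0,0,0],[0,0,0.16,0,0,0,0],[0,0,0.16,0,0,0,0]]';python3 -m inch '[[0,0,0.05,0,0,0,0],[0,0,0.1,0,0,0,0],[0,0,0.1,0,0,0,0]]'
```

```text
time: 9.6
eef_pos: [0.5671, -0.0744, 0.057]
tool_rot: [-1.568, 0.005, -2.193]
ft_force: [-1.3, 0.2, 4.2]
width: -0.0
time: 9.9
eef_pos: [0.5671, -0.0745, 0.0559]
tool_rot: [-1.567, 0.005, -2.193]
ft_force: [-3.9, 0.9, 12.2]
width: -0.001
```

The force climbed to 4.2 N at z 0.0570, then jumped to 12 N at 0.0559, so the button looks fully down (spring about 5 N, then the stop). I'll hold briefly, take a picture, then let go.

```bash
python3 -m inch '[[0,0,0,0,0,0,0],[0,0,0.05,0,0,0,0],[0,0,0.05,0,0,0,0]]'; python3 - <<'E'
from station import r, cams
import cv2
d=cams.read_camera("scene"); cv2.imwrite("pics/s9.png",cv2.resize(d["pixels"][180:260,200:310,::-1],None,fx=6,fy=6,interpolation=cv2.INTER_CUBIC))
E
python3 -m inch '[[0,0,-0.3,0,0,0,0],[0,0,-1,0,0,0,0],[0,0,-2.5,0,0,0,0],[0,0,-4,0,0,0,0],[0,0,-6,0,0,0,0],[0,0,-6,0,0,0,0],[0,0,-6,0,0,0,0]]'; python3 - <<'E'
from station import r, cams
import cv2, numpy as np
from h import *
d=cams.read_camera("scene"); a=cv2.resize(d["pixels"][170:305,200:370,::-1],(480,380),interpolation=cv2.INTER_CUBIC)
cv2.imwrite("pics/s10.png",a); print(cent(d,(215,180,280,240),green),cent(d,(215,180,280,240),red))
d=cams.read_camera("wrist"); np.savez("w4.npz",**d); cv2.imwrite("pics/w4.png",d["pixels"][:,:,::-1])
E
```

```text
time: 10.2
eef_pos: [0.5671, -0.0744, 0.0559]
tool_rot: [-1.567, 0.005, -2.193]
ft_force: [-2.8, 0.2, 12.5]
width: 0.004
time: 10.95
eef_pos: [0.5667, -0.0748, 0.2069]
tool_rot: [-1.565, 0.006, -2.193]
ft_force: [-0.5, 0.5, -1.0]
width: 0.001
[(np.float64(253.07), np.float64(216.48), 73)] [(np.float64(278.44), np.float64(193.56), 9), (np.float64(240.54), np.float64(205.55), 65)]
```

View pics/s9.png

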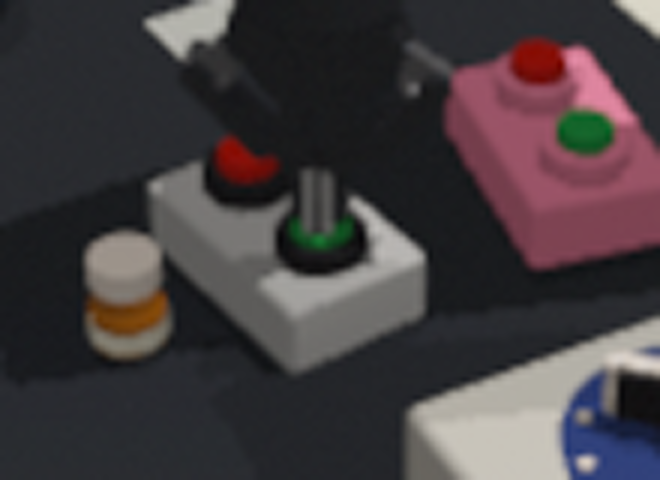

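View pics/s10.png

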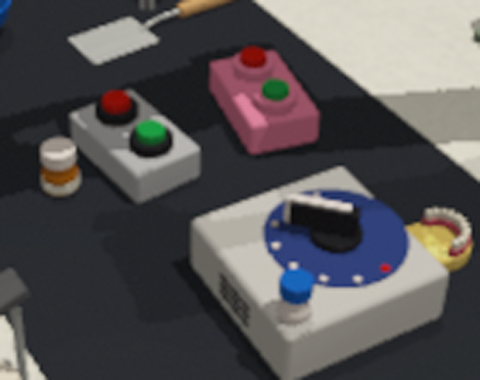

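View pics/w4.png

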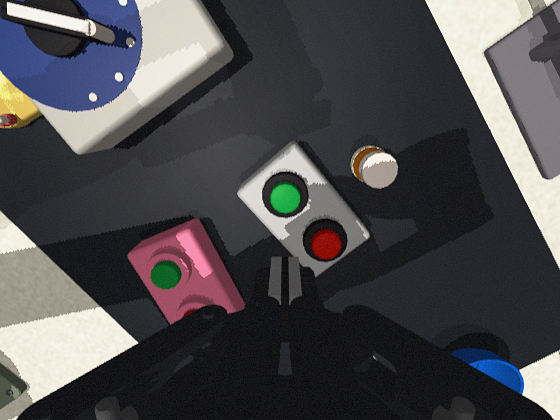

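While pressed, the green cap had sunk into its collar (crop (318,235)). After release its centroid (253.07,216.48) matches the start (253.07,216.58), and red is unchanged. The lever points at wrist (130,42), followed by just two more dots (6 and 7), so it is on dot 5. The arm is clear at z 0.207.

```bash
python3 -m inch '[[0,0,0,0,0,0,0],[0,0,0,0,0,0,0],[0,0,0,0,0,0,0]]'; python3 - <<'E'
from station import r
print(r.close_job())
E
```

```text
time: 11.35
eef_pos: [0.565, -0.0745, 0.2034]
tool_rot: [-1.571, 0.003, -2.193]
ft_force: [0.2, 0.7, 0.1]
width: 0.0
the job is handed in; nothing more can be done
None
```

I pushed the selector from position 1 to position 5, one click at a time, with the shut fingertips on one side of the lever only. I then pressed the green button of the grey hand switch right down, let it come up, and handed the job in at about 11.4 s.

**Selector:** I measured n = 4.98 before the press. After it, by eye only, the lever still pointed at dot 5, with two white dots left beyond it.

**Green button:** The force rose to 4.2 N, then about 12 N against the stop at z = 0.056 m. That is about 6 mm of travel, judged from force and height because the joint value cannot be read. After release the green cap was back within 0.1 pixel of where it started.

**Rest of the bench:** The red cap is unchanged, and in the final scene and wrist views nothing else looked moved. I did not measure the loose items. The arm ended clear of everything at z = 0.20 m.

**Disagreement:** The three cameras differed by up to about 4 mm on the selector axis and about 6 mm on the green button. I used values in between, and both were accurate enough for the job.

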